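# Load a foam strip into the bench guillotine and hold it to the gauge

## Robot

A 6-joint arm with a two-finger parallel gripper is mounted at the origin on the work surface. World frame = base frame: x ahead of the robot, y to its left, z up, the work surface at z = 0. Lengths are in mm, angles in rad, forces in N, time in s.
With the tool pointing down it reaches from about 350 to 875 mm from the base axis. Payload 4.2 kg.
Tool frame: the origin (TCP) lies midway between the tips of the shut fingers; the grasp point (between the pads) lies 19 mm behind it; z points along the fingers, y is the direction in which the jaws open and shut (so a half turn about z gives the same grasp; the last joint's range is limited). The gripper opens to 85 mm and grips with 20 to 120 N. Pads are 22 mm wide; open, the fingers measure 114 mm over their backs; the gripper's body (76 mm by 85 mm) begins 54 mm behind the grasp point. The pads swing forward as they close: fully open they stand 13 mm farther back than shut.
Start: joints at [1.605, 0.385, 0.008, 0, -1.194, -0.259], TCP at [139.288, 609.26, 231.312] pointing down, gripper open.
Joint ranges: [-3.14, 3.14], [-1.21, 2.06], [-1.07, 1.41], [-3.16, 2.05], [-2.99, -0.16], [-3.1, 3.1]. Speed limits (rad/s): [2.79, 2.79, 3.14, 3.14, 3.14, 3.14].

## Interface

Orientations are given as a unit quaternion [x, y, z, w].
In Python, from bench import arm gives the robot as it stands. The module is installed in compiled form; this text tells all that it offers.
- The arm moves only by the tool drive_tool, never from a script. Its argument "moves" is a list that holds one entry, the list of rows, each a list of 7 numbers: the opening, from 0 (shut) to 1 (fully open), then the shift along the tool's x, y, z in m, then the turn, a rotation vector about the tool's x, y, z in rad. In form: [[[hand, dx, dy, dz, wx, wy, wz], ...]]. A call has 1 to 20 rows; each row shifts and turns the pose as measured when the row begins, along the tool's axes as they then stand; what a row does not reach is not made up. A row lasts 1/10 s, in which the tool goes at most 50 mm and 8.59 degrees, less where a joint would pass 70% of its speed; a pose out of reach is approached as far as the arm can. A call with a gripper value outside its range is refused whole. The fingers move at their own pace and stop on an object; the grip force is fixed at half the most. Time passes only in rows, so rows that do not move let the fingers close. It gives the time, the measured TCP pose, the force and the opening at its end, in the units of the state.
- arm.read_state(): the state, without advancing time (a new reading comes with each control period).
- arm.get_image(name): name is "scene" or "top"; returns (picture, depth): 400x640x3 uint8, red, green, blue; 400x640 float32, mm along the optical axis (not along the pixel's ray), 0 where there is no reading.
- arm.camera_params(name): a dict with "fov_y" (degrees; the focal length in pixels is half the picture's height over the tangent of half this angle, whatever the lens; pixels are square), "cx", "cy" (the principal point, pixels), "k1" (the pictures are not rectified: a ray, as slopes to the right and down, at radius r is drawn at 1 + k1 r^2 times it, then the intrinsics apply), "world_from_camera" (4x4, takes a point from camera to world coordinates). Camera axes: x right, y down, z forward; pixel columns grow to the right and rows downward; lengths in mm; the calibration is good to about 2 mm. A picture is of the moment at which its call begins. camera_params takes no time and is no camera call.
- arm.job_done(): hands the job in, once; it reports no verdict.
The state is a dict: "clock": time; "joints": joint angles; "joint_vel": joint speeds; "joint_efforts": joint torques, N m; "position": TCP position; "ee_rot": TCP orientation; "contact_force": force on the tool from outside, world axes, zero at the start; "wrist_torque": the same for the moment, N m; "gripper_width": finger opening in mm.
Only numpy, scipy, OpenCV 4.12 (cv2) and the standard library are available. Lean on these libraries where they do the work, as an engineer would, in place of code of your own. Each camera call takes 0.05 s, during which the arm holds its last target.

## Task

Get the long foam strip ready to be trimmed: wind the guillotine's clamp wheel anticlockwise by its crank grip, a good full turn, until it comes up against its stop. Then feed the strip flat along the bed, through the feed window in the front guard and under the raised clamp, until its leading end is square against the back gauge, and finish still gripping it there with light pressure on the gauge, so that I can wind the clamp down. Leave the other things on the bench where they are.

Things in the scene. Friction and masses are not known exactly. Their poses are not given: they have to be found in the camera images.
- cutter: Bench guillotine, grey, fixed. Origin: on the bench straight below the clamp wheel's axis; +x = feed direction (infeed bed, guard, clamp, back gauge), z up. Flat steel bed 45 mm high, x -210 to 160 mm, 300 wide. Two cheeks (|y| 111 to 145, |x| under 48 mm) carry a crosshead, top z=182 mm. Cutting lever parked at y=168, leaning back from x=15, z=105 to x=240, z=300 mm.
- feed_mouth (a point): On the bed, z=45 mm, at the middle of the flared mouth of the two side guides, 105 mm before the wheel's axis. The guides (aluminium bars 20 mm high, inner faces 64 mm apart) run along the feed from 85 mm before the axis to 50 mm past it; their flared tips are about 73 mm apart, 107 mm before the axis.
- feed_window (a point): Bottom centre of the feed window in the clear front guard, at bed height, 55 mm before the wheel's axis. The window is 64 mm wide and 33 mm high above the bed; the guides pass through it. The guard is 5 mm thick and reaches up to the crosshead. A strip centred in the window has 2 mm to spare on each side.
- clamp_face (a point): Centre of the underside of the clamp bar, on the wheel's axis; the bar is 36 mm long along the feed and 212 wide. It is 32 mm above the bed when the wheel is at its stop (2 mm above the strip), and 0.8 mm lower per radian before that.
- clamp_wheel (a joint): Angle in rad of the clamp hand wheel on top of the guillotine: upright axis, grows anticlockwise seen from above, which raises the clamp. Upper stop at 6.70; it starts somewhere from -1.0 to 0.15, so a little over a full turn is needed. Stiff (0.08 N m), stays where it is left. At value 0 the crank grip lies in the guillotine's +x direction from the axis.
- wheel_axis (a point): Centre of the clamp wheel's rim, on its axis, 205 mm above the bench. The rim is 112 mm across and 12 mm thick.
- crank_top (a point): Top centre of the crank grip: an upright black cylinder, 20 mm across and 40 mm tall, that spins freely on its pin on the wheel rim, 50 mm from the wheel's axis. Its top is 253 mm above the bench, its lower end 2 mm above the top of the rim.
- back_gauge: Aluminium back gauge, fixed on the bed behind the clamp, 34 mm high, 170 wide. Origin: centre of its front face at bed height, 70 mm past the wheel's axis along the feed; axes as the guillotine's. The strip's leading end must meet this face.
- strip: The work: pale foam strip 250 x 60 x 30 mm (x, y, z), about 90 g, the longest foam piece, flat on the bench left of the guillotine. Origin: centre of its underside; x along its length; both ends alike. Grip it across its 60 mm width within 45 mm of its trailing end: when home that end is 180 mm before the wheel's axis; nearer in, the gripper's body would meet the wheel.
- thick_bar: Bystander: short foam block 120 x 70 x 50 mm. Origin centre of underside.
- wall_piece: Bystander: foam castle wall piece with battlements 110 x 22 x 61 mm. Origin centre of underside.
- tower: Bystander: round foam tower 84 mm across, 119 tall. Origin centre of underside.
- glue: Bystander: white glue bottle 52 mm across, 135 tall. Origin centre of underside.
- cup: Bystander: paper drinks cup with lid and straw, 86 mm across, 123 tall (straw to 190). Origin centre of underside.
- marker: Bystander: marker pen 135 mm long, 15 thick, lying. Origin middle of underside.
- knife: Bystander: hobby knife 150 mm long, 12 thick, lying. Origin middle of underside.
Not all that is in view belongs to the job. What is shaped like the thick_bar but green is not meant.

How it is judged:
By the outcome, as a careful person would: the job done as asked, in the order asked, and still so for the second after the job is handed in, while the arm keeps its last pose, push and grip.
It also fails if it takes over 72 s, if anything falls off the work surface, if the arm or the gripper's body presses on something with over 40 N, if the wrist force passes 120 N, or if a joint passes its speed limit or range.

## Working session

There is one attempt and no reset: what is moved stays moved. The work goes in short steps, Python scripts to look and compute and a tool call to move; the robot and the scene stay as the last step left them, time stands still between calls to the robot, and variables do not carry over. Pictures are saved under pics/ and viewed, and the job is handed in when it is done.

Besides the shell and the picture viewer there is one more tool, called as name(argument=value, ...) on one line, values as JSON. drive_tool: Moves the arm, as the interface text tells. Its arguments: {"type":"object","properties":{"moves":{"type":"array","items":{"type":"array","items":{"type":"array","items":{"type":"number"}}}}},"required":["moves"]}

```bash
mkdir -p pics; python3 - <<'E'
from bench import arm
import numpy as np,cv2,pickle
s=arm.read_state();print(s)
for n in("scene","top"):
    im,d=arm.get_image(n);p=arm.camera_params(n);print(n,p)
    cv2.imwrite(f"pics/{n}0.png",im[:,:,::-1]);pickle.dump((im,d,p),open(f"{n}0.pkl","wb"))
E
```

```text
{'clock': 0.0, 'joints': array([ 1.60455468e+00,  3.85526064e-01,  6.61993147e-03, -4.73481620e-04,
       -1.19401875e+00, -2.58641750e-01]), 'joint_vel': array([ 1.40631015e-03,  8.51661412e-05, -1.09759199e-03, -1.23120135e-03,
       -9.52155659e-04,  1.63389665e-04]), 'joint_efforts': array([ 9.92961805e-05, -3.92292845e+01,  1.88398612e+01,  4.18625280e+00,
       -4.58580122e-03, -1.64324724e-06]), 'position': array([139.20362492, 608.69395141, 230.24148298]), 'ee_rot': array([ 9.93674699e-01, -1.12291632e-01, -6.26509198e-05,  1.08497737e-03]), 'contact_force': array([0.20278658, 0.31940687, 0.80534873]), 'wrist_torque': array([ 0.0094039 , -0.00597509, -0.02770506]), 'gripper_width': 85.43400571262646}
scene {'fov_y': 49.5264002189009, 'cx': 315.44601559637215, 'cy': 198.26058419228104, 'k1': -0.0879928933687945, 'world_from_camera': array([[-8.48616620e-01,  4.13775889e-01, -3.29604832e-01,
         9.81839648e+02],
       [ 5.29007382e-01,  6.62573577e-01, -5.30233386e-01,
         7.49366435e+02],
       [-1.01033763e-03, -6.24328254e-01, -7.81161450e-01,
         1.25627126e+03],
       [ 0.00000000e+00,  0.00000000e+00,  0.00000000e+00,
         1.00000000e+00]])}
top {'fov_y': 48.105085825943036, 'cx': 323.43591299951333, 'cy': 202.8928679907706, 'k1': -0.00525730887047534, 'world_from_camera': array([[ 2.61630072e-02, -9.85306353e-01,  1.68780590e-01,
         3.00516276e+02],
       [-9.99656352e-01, -2.60636128e-02,  2.80466532e-03,
         1.46792662e+01],
       [ 1.63557738e-03, -1.68795967e-01, -9.85649657e-01,
         1.38564707e+03],
       [ 0.00000000e+00,  0.00000000e+00,  0.00000000e+00,
         1.00000000e+00]])}
```

View pics/scene0.png

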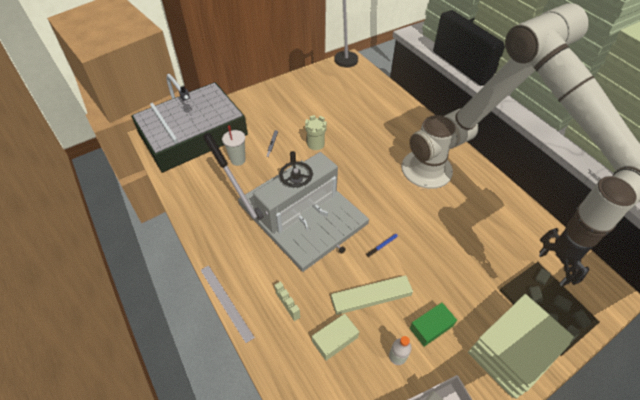

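View pics/top0.png

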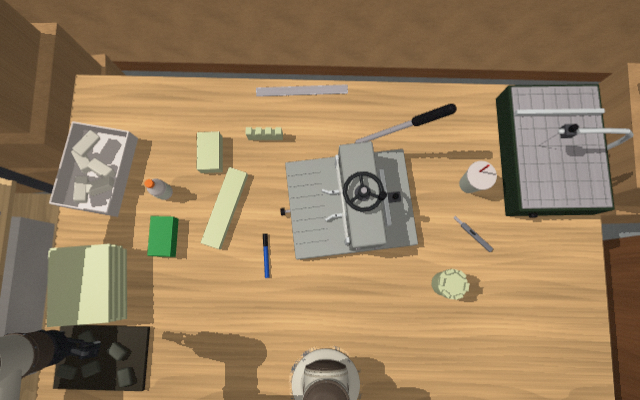

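```bash
cat > h.py <<'E'
import numpy as np,cv2,pickle
def ray(p,u,v):
    f=200/np.tan(np.radians(p['fov_y'])/2)
    q=np.array([(u-p['cx'])/f,(v-p['cy'])/f]); K=np.array([[f,0,p['cx']],[0,f,p['cy']],[0,0,1]])
    n=cv2.undistortPoints(np.array([[[u,v]]],float),K,np.array([p['k1'],0,0,0,0]))[0,0]
    M=p['world_from_camera']; return M[:3,3],M[:3,:3]@np.array([n[0],n[1],1])
def onz(p,u,v,z):
    o,d=ray(p,u,v); return o+d*(z-o[2])/d[2]
def proj(p,X):
    f=200/np.tan(np.radians(p['fov_y'])/2)
    M=np.linalg.inv(p['world_from_camera']); K=np.array([[f,0,p['cx']],[0,f,p['cy']],[0,0,1]])
    r,_=cv2.Rodrigues(M[:3,:3])
    return cv2.projectPoints(np.array(X,float).reshape(-1,1,3),r,M[:3,3],K,np.array([p['k1'],0,0,0,0]))[0][:,0]
def load(n): return pickle.load(open(n+'.pkl','rb'))
E
python3 - <<'E'
from h import *
im,d,p=load('top0');b=im[:,:,::-1]
cv2.imwrite('pics/c1.png',cv2.resize(b[130:270,265:465],None,fx=4,fy=4,interpolation=cv2.INTER_CUBIC))
cv2.imwrite('pics/c2.png',cv2.resize(b[110:280,130:290],None,fx=3.5,fy=3.5,interpolation=cv2.INTER_CUBIC))
im,d,p=load('scene0');b=im[:,:,::-1]
cv2.imwrite('pics/c3.png',cv2.resize(b[140:280,230:430],None,fx=4,fy=4,interpolation=cv2.INTER_CUBIC))
E
```

```text
(no output)
```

View pics/c1.png

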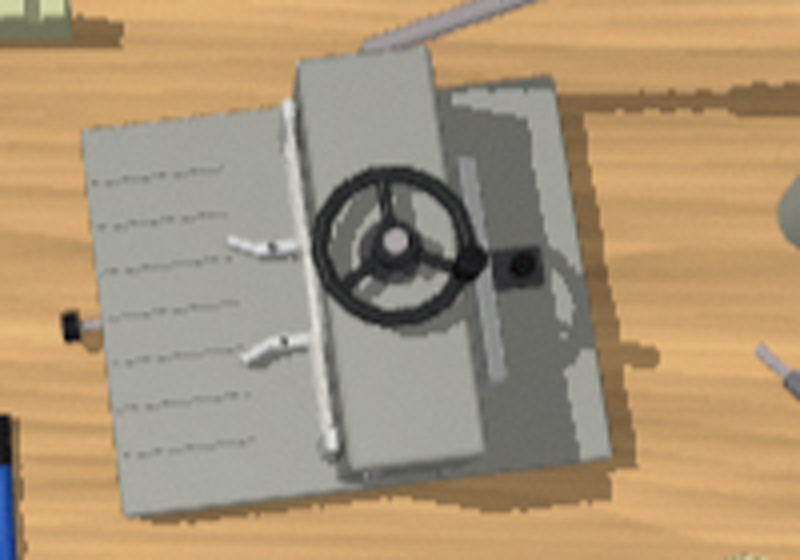

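View pics/c2.png

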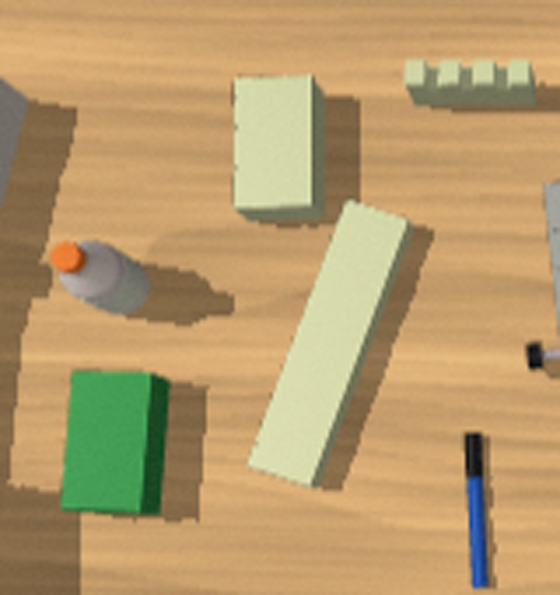

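View pics/c3.png

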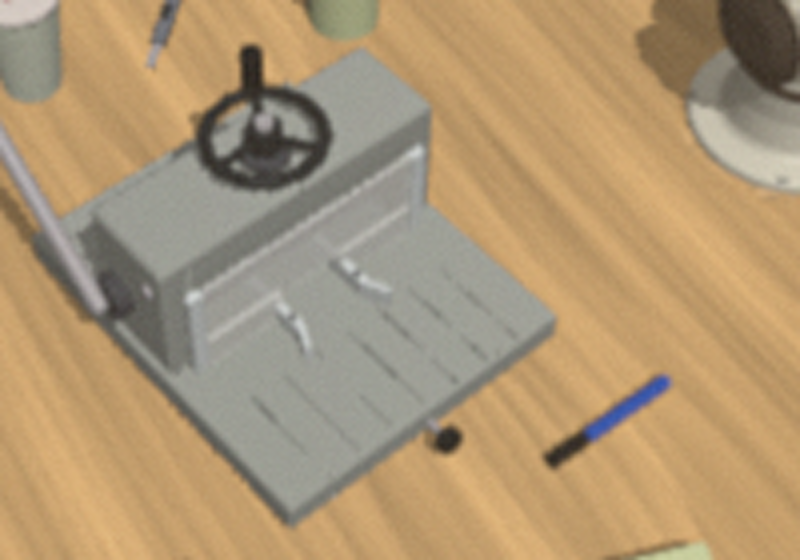

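```bash
python3 - <<'E'
from h import *
T=load('top0');S=load('scene0')
im,d,p=T
c=lambda x,y:(265+x/4-.375,130+y/4-.375)
B=np.array([onz(p,*c(*q),45)[:2] for q in [(82,130),(122,517),(610,457),(552,77)]])
print('bed corners',B.round(1)); 
# order: front-left(x-210,y+150), front-right(-210,-150), back-right(160,-150), back-left
L=np.array([[-210,150],[-210,-150],[160,-150],[160,150]],float)
A=L-L.mean(0);C=B-B.mean(0)
th=np.arctan2((A[:,0]*C[:,1]-A[:,1]*C[:,0]).sum(),(A*C).sum());R=np.array([[np.cos(th),-np.sin(th)],[np.sin(th),np.cos(th)]])
o=B.mean(0)-R@L.mean(0);print('cutter th',th,np.degrees(th),'o',o,'res',(L@R.T+o-B).round(1).tolist())
print('wheel top rim',onz(p,*c(394,246),205),'hub',onz(p,*c(397,240),225))
print('crank top-top',onz(p,*c(470,264),250))
c3=lambda x,y:(230+x/4-.375,140+y/4-.375)
print('scene wheel',onz(S[2],*c3(264,137),205),'crank',onz(S[2],*c3(250,50),253))
B2=np.array([onz(S[2],*c3(*q),45)[:2] for q in [(290,515),(556,320)]]);print('scene bed front corners',B2)
# strip
hsv=cv2.cvtColor(im,cv2.COLOR_RGB2HSV);m=((hsv[...,0]>28)&(hsv[...,0]<50)&(hsv[...,1]>30)&(hsv[...,2]>165)).astype(np.uint8)
n,lab,st,ce=cv2.connectedComponentsWithStats(m)
for i in range(1,n):
    if st[i,4]>150:print(st[i],ce[i])
i=lab[208,225]
cn=cv2.findContours((lab==i).astype(np.uint8),0,cv2.CHAIN_APPROX_NONE)[0][0][:,0]
W=np.array([onz(p,*q,30)[:2] for q in cn],np.float32);print('strip top',cv2.minAreaRect(W),cv2.boxPoints(cv2.minAreaRect(W)))
hs=cv2.cvtColor(S[0],cv2.COLOR_RGB2HSV);m=((hs[...,0]>28)&(hs[...,0]<50)&(hs[...,1]>30)&(hs[...,2]>165)).astype(np.uint8)
n,lab,st,ce=cv2.connectedComponentsWithStats(m)
i=lab[290,370];cn=cv2.findContours((lab==i).astype(np.uint8),0,cv2.CHAIN_APPROX_NONE)[0][0][:,0]
W=np.array([onz(S[2],*q,30)[:2] for q in cn],np.float32);print('strip scene',st[i],cv2.minAreaRect(W))
for px in [(225,208)]:print(d[px[1],px[0]])
E
```

```text
bed corners [[ 654.4  139.9]
 [ 359.1   98.2]
 [ 413.2 -264.8]
 [ 706.5 -222.5]]
cutter th -1.4269427189737418 -81.7577954041177 o [536.89579617 -87.06208213] res [[0.8, 2.4], [-0.8, 1.1], [-1.8, -2.1], [1.8, -1.4]]
wheel top rim [537.56098739 -87.67945907 205.        ] hub [537.6367875  -87.88142232 225.        ]
crank top-top [ 517.99661811 -132.91069031  250.        ]
scene wheel [539.23293543 -84.49687399 205.        ] crank [ 521.35259809 -134.18110049  253.        ]
scene bed front corners [[657.31575086 146.54051079]
 [365.19301603 104.20378953]]
[197 132  22  38 803] [207.51805729 150.50560399]
[ 201  168   45   80 1491] [223.17639168 207.66867874]
[  77  244   33   81 2108] [ 94.43263757 285.64658444]
[438 270  31  29 616] [452.86688312 284.04707792]
strip top ((511.3224182128906, 324.7378845214844), (57.81343078613281, 246.22508239746094), 73.18724822998047) [[385.11118 332.67645]
 [620.8114  261.4571 ]
 [637.5337  316.79932]
 [401.83344 388.01868]]
strip scene [ 332  276   80   36 1442] ((514.4871826171875, 328.44677734375), (61.82752227783203, 246.5763397216797), 73.0392837524414)
1368.3932
```

```bash
cat >> h.py <<'E'
from scipy.spatial.transform import Rotation as Ro
def plan(s,tgt,yaw,n,hand,tilt0=True):
    """rows from state s to TCP tgt (mm) with tool down and tool-y heading yaw(deg)."""
    R0=Ro.from_quat(s['ee_rot']);P=np.array(s['position'],float)
    y=np.array([np.cos(np.radians(yaw)),np.sin(np.radians(yaw)),0]);z=np.array([0,0,-1.]);x=np.cross(y,z)
    R1=Ro.from_matrix(np.c_[x,y,z]); rv=(R0.inv()*R1).as_rotvec()/n; D=(np.array(tgt)-P)/n
    rows=[]
    for k in range(n):
        R=R0*Ro.from_rotvec(rv*k); l=R.inv().apply(D)/1000
        rows.append([hand]+[round(float(v),4) for v in l]+[round(float(v),3) for v in rv])
    print('dist',np.linalg.norm(D),'rot/row deg',np.degrees(np.linalg.norm(rv)));print('[['+','.join(str(r) for r in rows)+']]')
def st(s):
    R=Ro.from_quat(s['ee_rot']).as_matrix()
    print('t',round(s['clock'],2),'P',s['position'].round(1),'yaw y',round(np.degrees(np.arctan2(R[1,1],R[0,1])),2),'z',R[:,2].round(3),'F',s['contact_force'].round(1),'M',s['wrist_torque'].round(2),'w',round(s['gripper_width'],1),'j',s['joints'].round(2))
E
python3 - <<'E'
from h import *
from bench import arm
im,d,p=load('top0')
def pt(u,v):
    o,r=ray(p,u,v);return (o+r*d[int(round(v)),int(round(u))]).round(0)
for q in [(364,190),(363,190),(365,189),(382,196),(381,195),(383,196),(347,186),(362,230)]:print(q,pt(*q))
s=arm.read_state();st(s)
plan(s,[518,-133,330],158-360,19,0.6)
E
```

```text
(364, 190) [537. -88. 225.]
(363, 190) [537. -86. 223.]
(365, 189) [540. -91. 222.]
(382, 196) [ 517. -133.  248.]
(381, 195) [ 518. -129.  256.]
(383, 196) [ 517. -135.  251.]
(347, 186) [ 301.   15. 1386.]
(362, 230) [435. -88. 181.]
t 0.1 P [139.2 608.8 230.3] yaw y -102.89 z [-0.    -0.002 -1.   ] F [ 0.3 -1.1  0.4] M [-0.04  0.01  0.05] w 85.4 j [ 1.6   0.39  0.01 -0.   -1.19 -0.26]
dist 44.14918532942349 rot/row deg 5.216462364501283
[[[0.6, 0.0281, 0.0336, -0.0052, 0.0, -0.0, 0.091],[0.6, 0.0311, 0.0309, -0.0052, 0.0, -0.0, 0.091],[0.6, 0.0338, 0.028, -0.0052, 0.0, -0.0, 0.091],[0.6, 0.0362, 0.0248, -0.0052, 0.0, -0.0, 0.091],[0.6, 0.0383, 0.0214, -0.0052, 0.0, -0.0, 0.091],[0.6, 0.0401, 0.0178, -0.0052, 0.0, -0.0, 0.091],[0.6, 0.0415, 0.0141, -0.0052, 0.0, -0.0, 0.091],[0.6, 0.0426, 0.0103, -0.0052, 0.0, -0.0, 0.091],[0.6, 0.0434, 0.0064, -0.0052, 0.0, -0.0, 0.091],[0.6, 0.0438, 0.0024, -0.0052, 0.0, -0.0, 0.091],[0.6, 0.0438, -0.0016, -0.0052, 0.0, -0.0, 0.091],[0.6, 0.0435, -0.0056, -0.0052, 0.0, -0.0, 0.091],[0.6, 0.0428, -0.0095, -0.0052, 0.0, -0.0, 0.091],[0.6, 0.0418, -0.0134, -0.0052, 0.0, -0.0, 0.091],[0.6, 0.0404, -0.0171, -0.0052, 0.0, -0.0, 0.091],[0.6, 0.0386, -0.0207, -0.0052, 0.0, -0.0, 0.091],[0.6, 0.0366, -0.0241, -0.0052, 0.0, -0.0, 0.091],[0.6, 0.0343, -0.0274, -0.0052, 0.0, -0.0, 0.091],[0.6, 0.0316, -0.0304, -0.0052, 0.0, -0.0, 0.091]]]
```

Candidates for the strip in the top view: the long pale piece (225,208), the short block (208,150), the wall piece (264,133), the foam sheet stack (85,280) and the green block (163,236). The long one at (225,208) matches, at about 250x60 mm, and I checked it in a close crop. The crank grip is at (382,196) and the wheel hub at (364,190).

drive_tool(moves=[[[0.6,0.028,0.034,-0.012,0,0,0.091],[0.6,0.031,0.031,-0.012,0,0,0.091],[0.6,0.034,0.028,-0.012,0,0,0.091],[0.6,0.036,0.025,-0.012,0,0,0.091],[0.6,0.038,0.021,-0.012,0,0,0.091],[0.6,0.04,0.018,-0.012,0,0,0.091],[0.6,0.042,0.014,-0.012,0,0,0.091],[0.6,0.043,0.01,-0.012,0,0,0.091],[0.6,0.043,0.006,0,0,0,0.091],[0.6,0.044,0.002,0,0,0,0.091],[0.6,0.044,-0.002,0,0,0,0.091],[0.6,0.044,-0.006,0,0,0,0.091],[0.6,0.043,-0.01,0,0,0,0.091],[0.6,0.042,-0.013,0,0,0,0.091],[0.6,0.04,-0.017,0,0,0,0.091],[0.6,0.039,-0.021,0,0,0,0.091],[0.6,0.037,-0.024,0,0,0,0.091],[0.6,0.034,-0.027,0,0,0,0.091]]])

```text
clock: 1.9
position: [485.1, -131.8, 330.1]
ee_rot: [-0.573, 0.819, -0.004, -0.003]
contact_force: [0.7, 1.3, 0.3]
gripper_width: 51.4
```

```bash
python3 - <<'E'
from h import *
from bench import arm
s=arm.read_state();st(s)
plan(s,[518.5,-133,300],158,6,0.6)
E
```

```text
t 1.9 P [ 485.1 -131.8  330.1] yaw y 159.95 z [-0.   -0.01 -1.  ] F [0.7 1.3 0.3] M [ 0.09 -0.11 -0.  ] w 51.4 j [ 0.06  0.11 -0.11  0.01 -1.34 -0.42]
dist 7.497968141954958 rot/row deg 0.3376320343148035
[[[0.6, -0.0018, -0.0053, 0.005, -0.001, -0.002, 0.006],[0.6, -0.0018, -0.0053, 0.005, -0.001, -0.002, 0.006],[0.6, -0.0018, -0.0053, 0.005, -0.001, -0.002, 0.006],[0.6, -0.0018, -0.0053, 0.005, -0.001, -0.002, 0.006],[0.6, -0.0019, -0.0053, 0.005, -0.001, -0.002, 0.006],[0.6, -0.0019, -0.0052, 0.005, -0.001, -0.002, 0.006]]]
```

drive_tool(moves=[[[0.6,-0.0018,-0.0053,0.005,-0.001,-0.002,0.006],[0.6,-0.0018,-0.0053,0.005,-0.001,-0.002,0.006],[0.6,-0.0018,-0.0053,0.005,-0.001,-0.002,0.006],[0.6,-0.0018,-0.0053,0.005,-0.001,-0.002,0.006],[0.6,-0.002,-0.0053,0.005,-0.001,-0.002,0.006],[0.6,-0.002,-0.0053,0.005,-0.001,-0.002,0.006],[0.6,0,0,0,0,0,0]]])

```text
clock: 2.6
position: [520.7, -134.1, 295.1]
ee_rot: [-0.556, 0.831, 0.004, -0.001]
contact_force: [0.2, -0.2, 0.5]
gripper_width: 51.4
```

```bash
python3 - <<'E'
from h import *
from bench import arm
s=arm.read_state();st(s)
T=arm.get_image('top');S=arm.get_image('scene')
cv2.imwrite('pics/t1.png',np.hstack([cv2.resize(T[0][130:270,300:440,::-1],None,fx=2.8,fy=2.8),cv2.resize(S[0][100:240,220:360,::-1],None,fx=2.8,fy=2.8)]))
plan(s,[518.5,-133,224],158,6,0.6)
E
```

```text
t 2.6 P [ 520.7 -134.1  295.1] yaw y 157.55 z [-0.007  0.005 -1.   ] F [ 0.2 -0.2  0.5] M [ 0.02  0.02 -0.02] w 51.4 j [ 0.05  0.2  -0.09 -0.01 -1.29 -0.44]
dist 11.863842283960201 rot/row deg 0.10967418497352627
[[[0.6, -0.0, 0.0003, 0.0119, 0.001, 0.0, -0.001],[0.6, -0.0, 0.0003, 0.0119, 0.001, 0.0, -0.001],[0.6, -0.0, 0.0004, 0.0119, 0.001, 0.0, -0.001],[0.6, -0.0, 0.0004, 0.0119, 0.001, 0.0, -0.001],[0.6, -0.0, 0.0004, 0.0119, 0.001, 0.0, -0.001],[0.6, -0.0, 0.0004, 0.0119, 0.001, 0.0, -0.001]]]
```

View pics/t1.png

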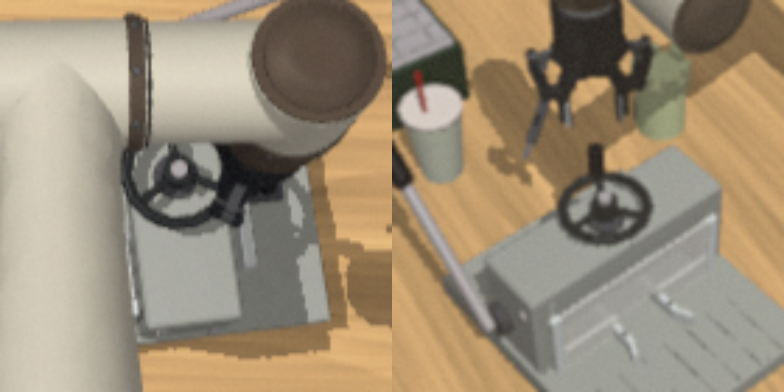

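The gripper straddles the crank grip; in the scene crop the grip at (595,165) lies midway below the fingers. Going down.

drive_tool(moves=[[[0.6,-0.001,0.001,0.012,0.001,0,0],[0.6,0,0,0.012,0.001,0,0],[0.6,0,0,0.012,0.001,0,0],[0.6,0,0.001,0.012,0.001,0,0],[0.6,0,0,0.012,0.001,0,0],[0.6,0,0,0.01,0,0,0],[0.6,0,0,0,0,0,0]]])

```text
clock: 3.4
position: [516.8, -131.3, 221.9]
ee_rot: [-0.556, 0.831, 0.001, 0.002]
contact_force: [-0.7, 0.2, 0.1]
gripper_width: 51.1
```

```bash
python3 - <<'E'
from h import *
from bench import arm
s=arm.read_state();st(s)
S=arm.get_image('scene')
cv2.imwrite('pics/t2.png',cv2.resize(S[0][100:240,220:360,::-1],None,fx=4,fy=4))
E
```

```text
t 3.4 P [ 516.8 -131.3  221.9] yaw y 157.58 z [ 0.001  0.004 -1.   ] F [-0.7  0.2  0.1] M [-0.1   0.   -0.01] w 51.1 j [ 0.05  0.24 -0.23 -0.   -1.1  -0.44]
```

View pics/t2.png

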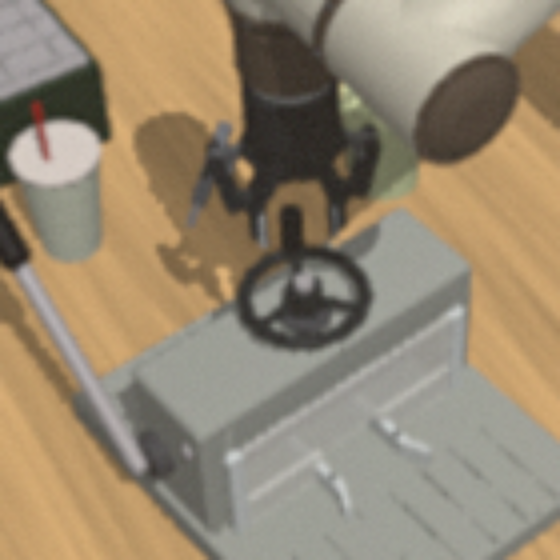

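drive_tool(moves=[[[0,0,0,0,0,0,0],[0,0,0,0,0,0,0],[0,0,0,0,0,0,0],[0,0,0,0,0,0,0],[0,0,0,0,0,0,0]]])

```text
clock: 3.95
position: [518.6, -131.6, 224.3]
ee_rot: [-0.556, 0.831, -0.001, 0.004]
contact_force: [1.4, -0.6, -1.4]
gripper_width: 18.4
```

```bash
cat >> h.py <<'E'
def circ(s,c,r,dphi,n,hand,z,yaw):
    """n rows along circle centre c, radius r, world; dphi rad/row; fixed orientation."""
    R0=Ro.from_quat(s['ee_rot']);P=np.array(s['position'],float)
    a=np.arctan2(P[1]-c[1],P[0]-c[0]); print('phi',np.degrees(a),'r',np.hypot(*(P[:2]-c)))
    y=np.array([np.cos(np.radians(yaw)),np.sin(np.radians(yaw)),0]);zz=np.array([0,0,-1.])
    R1=Ro.from_matrix(np.c_[np.cross(y,zz),y,zz]);rv=(R0.inv()*R1).as_rotvec()/5
    rows=[];q=P
    for k in range(n):
        t=np.array([c[0]+r*np.cos(a+dphi*(k+1)),c[1]+r*np.sin(a+dphi*(k+1)),P[2]+(z-P[2])*min(1,(k+1)/5)])
        l=R0.inv().apply(t-q)/1000;q=t
        rows.append([hand]+[round(float(v),3 if 0 else 4) for v in l]+([round(float(v),3) for v in rv] if k<5 else [0,0,0]))
    print('[['+','.join(str(x) for x in rows)+']]')
E
python3 - <<'E'
from h import *
from bench import arm
s=arm.read_state();st(s)
circ(s,np.array([538,-87]),50,0.18,12,0,224,157.5)
E
```

```text
t 3.95 P [ 518.6 -131.6  224.3] yaw y 157.59 z [ 0.007  0.003 -1.   ] F [ 1.4 -0.6 -1.4] M [-0.12 -0.05  0.  ] w 18.4 j [ 0.05  0.23 -0.23 -0.   -1.1  -0.44]
phi -113.49936577494361 r 48.62649524916725
[[[0, 0.0007, -0.0089, 0.0001, -0.001, 0.001, 0.0],[0, -0.0022, -0.0087, 0.0001, -0.001, 0.001, 0.0],[0, -0.0038, -0.0082, 0.0001, -0.001, 0.001, 0.0],[0, -0.0052, -0.0074, 0.0001, -0.001, 0.001, 0.0],[0, -0.0064, -0.0063, 0.0001, -0.001, 0.001, 0.0],[0, -0.0074, -0.0051, 0.0001, 0, 0, 0],[0, -0.0082, -0.0037, 0.0001, 0, 0, 0],[0, -0.0087, -0.0021, 0.0001, 0, 0, 0],[0, -0.009, -0.0005, 0.0001, 0, 0, 0],[0, -0.0089, 0.0011, 0.0, 0, 0, 0],[0, -0.0086, 0.0027, 0.0, 0, 0, 0],[0, -0.008, 0.0042, 0.0, 0, 0, 0]]]
```

Gripped at 18.4 mm, which fits the crank grip. Now a first arc.

drive_tool(moves=[[[0,0,-0.009,0,-0.001,0.001,0],[0,-0.002,-0.0087,0,-0.001,0.001,0],[0,-0.004,-0.008,0,-0.001,0.001,0],[0,-0.005,-0.0074,0,-0.001,0.001,0],[0,-0.0064,-0.0063,0,-0.001,0.001,0],[0,-0.0074,-0.005,0,0,0,0],[0,-0.008,-0.0037,0,0,0,0],[0,-0.0087,-0.002,0,0,0,0]]])

```text
clock: 4.75
position: [581.6, -110.7, 224.2]
ee_rot: [-0.556, 0.831, 0.004, -0.004]
contact_force: [-5.5, 0.9, 2.3]
gripper_width: 18.2
```

```bash
python3 - <<'E'
from h import *
from bench import arm
s=arm.read_state();st(s)
circ(s,np.array([538,-87]),50,0.2,14,0,224,157.5)
E
```

```text
t 4.75 P [ 581.6 -110.7  224.2] yaw y 157.51 z [-0.012  0.002 -1.   ] F [-5.5  0.9  2.3] M [ 0.17  1.46 -0.01] w 18.2 j [ 0.08  0.34 -0.08 -0.   -1.17 -0.47]
phi -28.477489457694425 r 49.60866364604304
[[[0, -0.0099, -0.0004, 0.0, 0.002, -0.001, 0.0],[0, -0.0098, 0.0019, 0.0, 0.002, -0.001, 0.0],[0, -0.0092, 0.0038, 0.0001, 0.002, -0.001, 0.0],[0, -0.0083, 0.0056, 0.0001, 0.002, -0.001, 0.0],[0, -0.007, 0.0071, 0.0001, 0.002, -0.001, 0.0],[0, -0.0054, 0.0084, 0.0001, 0, 0, 0],[0, -0.0037, 0.0093, 0.0001, 0, 0, 0],[0, -0.0017, 0.0098, 0.0001, 0, 0, 0],[0, 0.0002, 0.01, 0.0001, 0, 0, 0],[0, 0.0022, 0.0097, 0.0001, 0, 0, 0],[0, 0.0041, 0.0091, 0.0001, 0, 0, 0],[0, 0.0058, 0.0081, 0.0001, 0, 0, 0],[0, 0.0073, 0.0068, 0.0001, 0, 0, 0],[0, 0.0085, 0.0052, 0.0001, 0, 0, 0]]]
```

drive_tool(moves=[[[0,-0.0099,-0.0004,0,0.002,-0.001,0],[0,-0.0098,0.0019,0,0.002,-0.001,0],[0,-0.0092,0.0038,0,0.002,-0.001,0],[0,-0.0083,0.0056,0,0.002,-0.001,0],[0,-0.007,0.0071,0,0.002,-0.001,0],[0,-0.0054,0.0084,0,0,0,0],[0,-0.0037,0.0093,0,0,0,0],[0,-0.0017,0.0098,0,0,0,0],[0,0.0002,0.01,0,0,0,0],[0,0.0022,0.0097,0,0,0,0],[0,0.0041,0.0091,0,0,0,0]]])

```text
clock: 5.85
position: [531.3, -35.8, 224.3]
ee_rot: [-0.556, 0.831, -0.004, -0.0]
contact_force: [4.4, -8.5, -3.2]
gripper_width: 18.6
```

```bash
python3 - <<'E'
from h import *
from bench import arm
s=arm.read_state();st(s)
circ(s,np.array([538,-87]),50,0.2,12,0,224,157.5)
E
```

```text
t 5.85 P [531.3 -35.8 224.3] yaw y 157.58 z [ 0.004 -0.007 -1.   ] F [ 4.4 -8.5 -3.2] M [-2.36 -0.99  0.02] w 18.6 j [ 0.24  0.23 -0.24  0.01 -1.1  -0.64]
phi 97.50525205555866 r 51.59454771161594
[[[0, 0.0072, 0.0073, 0.0, -0.001, -0.001, 0.0],[0, 0.0073, 0.0068, 0.0, -0.001, -0.001, 0.0],[0, 0.0085, 0.0052, 0.0001, -0.001, -0.001, 0.0],[0, 0.0094, 0.0034, 0.0001, -0.001, -0.001, 0.0],[0, 0.0099, 0.0015, 0.0001, -0.001, -0.001, 0.0],[0, 0.01, -0.0005, 0.0001, 0, 0, 0],[0, 0.0097, -0.0025, 0.0001, 0, 0, 0],[0, 0.009, -0.0044, 0.0001, 0, 0, 0],[0, 0.0079, -0.0061, 0.0001, 0, 0, 0],[0, 0.0066, -0.0075, 0.0001, 0, 0, 0],[0, 0.005, -0.0087, 0.0001, 0, 0, 0],[0, 0.0031, -0.0095, 0.0001, 0, 0, 0]]]
```

drive_tool(moves=[[[0,0.0072,0.0073,0,-0.001,-0.001,0],[0,0.0073,0.0068,0,-0.001,-0.001,0],[0,0.0085,0.0052,0,-0.001,-0.001,0],[0,0.0094,0.0034,0,-0.001,-0.001,0],[0,0.0099,0.0015,0,-0.001,-0.001,0],[0,0.01,-0.0005,0,0,0,0],[0,0.0097,-0.0025,0,0,0,0],[0,0.009,-0.0044,0,0,0,0],[0,0.0079,-0.0061,0,0,0,0],[0,0.0066,-0.0075,0,0,0,0]]])

```text
clock: 6.85
position: [496.3, -113.0, 224.3]
ee_rot: [-0.557, 0.83, 0.0, 0.01]
contact_force: [3.6, 6.0, -1.2]
gripper_width: 18.2
```

```bash
python3 - <<'E'
from h import *
from bench import arm
s=arm.read_state();st(s)
circ(s,np.array([538,-86.5]),50,0.2,12,0,224,157.5)
E
```

```text
t 6.85 P [ 496.3 -113.   224.3] yaw y 157.72 z [ 0.016  0.011 -1.   ] F [ 3.6  6.  -1.2] M [ 1.55 -0.73  0.02] w 18.2 j [ 0.09  0.19 -0.29 -0.01 -1.08 -0.47]
phi -147.55124169062228 r 49.44436538269838
[[[0, 0.0054, -0.0084, 0.0001, -0.002, 0.003, 0.001],[0, 0.0031, -0.0095, 0.0001, -0.002, 0.003, 0.001],[0, 0.0012, -0.0099, 0.0001, -0.002, 0.003, 0.001],[0, -0.0008, -0.0099, 0.0002, -0.002, 0.003, 0.001],[0, -0.0028, -0.0096, 0.0002, -0.002, 0.003, 0.001],[0, -0.0046, -0.0088, 0.0002, 0, 0, 0],[0, -0.0063, -0.0077, 0.0002, 0, 0, 0],[0, -0.0077, -0.0063, 0.0002, 0, 0, 0],[0, -0.0088, -0.0047, 0.0002, 0, 0, 0],[0, -0.0096, -0.0028, 0.0002, 0, 0, 0],[0, -0.0099, -0.0009, 0.0002, 0, 0, 0],[0, -0.0099, 0.0011, 0.0002, 0, 0, 0]]]
```

drive_tool(moves=[[[0,0.0054,-0.0084,0,-0.002,0.003,0],[0,0.0031,-0.0095,0,-0.002,0.003,0],[0,0.0012,-0.0099,0,-0.002,0.003,0],[0,-0.0008,-0.0099,0,-0.002,0.003,0],[0,-0.0028,-0.0096,0,-0.002,0.003,0],[0,-0.0046,-0.0088,0,0,0,0]]])

```text
clock: 7.45
position: [548.9, -134.6, 224.2]
ee_rot: [-0.556, 0.831, 0.007, 0.001]
contact_force: [-4.3, 8.6, 4.6]
gripper_width: 18.4
```

```bash
python3 - <<'E'
from h import *
from bench import arm
s=arm.read_state();st(s)
circ(s,np.array([538,-86.5]),50,0.07,12,0,224,157.5)
E
```

```text
t 7.45 P [ 548.9 -134.6  224.2] yaw y 157.56 z [-0.005  0.013 -1.   ] F [-4.3  8.6  4.6] M [ 2.27  1.04 -0.03] w 18.4 j [ 0.04  0.29 -0.14 -0.01 -1.14 -0.42]
phi -77.1834842063979 r 49.35740265425609
[[[0, -0.0016, -0.0032, 0.0, 0.002, 0.002, 0.0],[0, -0.0023, -0.0026, 0.0, 0.002, 0.002, 0.0],[0, -0.0025, -0.0025, 0.0, 0.002, 0.002, 0.0],[0, -0.0027, -0.0023, 0.0, 0.002, 0.002, 0.0],[0, -0.0028, -0.0021, 0.0, 0.002, 0.002, 0.0],[0, -0.0029, -0.0019, 0.0, 0, 0, 0],[0, -0.0031, -0.0017, 0.0, 0, 0, 0],[0, -0.0032, -0.0015, 0.0, 0, 0, 0],[0, -0.0033, -0.0012, 0.0, 0, 0, 0],[0, -0.0034, -0.001, 0.0, 0, 0, 0],[0, -0.0034, -0.0008, 0.0, 0, 0, 0],[0, -0.0035, -0.0005, 0.0, 0, 0, 0]]]
```

drive_tool(moves=[[[0,-0.0016,-0.0032,0,0.002,0.002,0],[0,-0.0023,-0.0026,0,0.002,0.002,0],[0,-0.0025,-0.0025,0,0.002,0.002,0],[0,-0.0027,-0.0023,0,0.002,0.002,0]]])

```text
clock: 7.85
position: [559.6, -130.9, 224.2]
ee_rot: [-0.556, 0.831, 0.005, -0.004]
contact_force: [-4.3, 2.8, 1.6]
gripper_width: 18.1
```

```bash
python3 - <<'E'
from h import *
from bench import arm
s=arm.read_state();st(s)
circ(s,np.array([538,-86.5]),50,0.07,12,0,224,157.5)
E
```

```text
t 7.85 P [ 559.6 -130.9  224.2] yaw y 157.51 z [-0.013  0.004 -1.   ] F [-4.3  2.8  1.6] M [ 0.75  0.57 -0.05] w 18.1 j [ 0.05  0.31 -0.12 -0.01 -1.15 -0.44]
phi -64.0159842422555 r 49.36366599919325
[[[0, -0.0023, -0.0027, 0.0, 0.003, -0.0, 0.0],[0, -0.0028, -0.002, 0.0, 0.003, -0.0, 0.0],[0, -0.003, -0.0018, 0.0, 0.003, -0.0, 0.0],[0, -0.0031, -0.0016, 0.0, 0.003, -0.0, 0.0],[0, -0.0032, -0.0014, 0.0, 0.003, -0.0, 0.0],[0, -0.0033, -0.0012, -0.0, 0, 0, 0],[0, -0.0034, -0.0009, -0.0, 0, 0, 0],[0, -0.0034, -0.0007, -0.0, 0, 0, 0],[0, -0.0035, -0.0005, -0.0, 0, 0, 0],[0, -0.0035, -0.0002, -0.0, 0, 0, 0],[0, -0.0035, 0.0, -0.0, 0, 0, 0],[0, -0.0035, 0.0003, -0.0, 0, 0, 0]]]
```

drive_tool(moves=[[[0,-0.0023,-0.0025,0,0.003,0,0],[0,-0.0028,-0.002,0,0.003,0,0],[0,-0.003,-0.0018,0,0.003,0,0]]])

```text
clock: 8.15
position: [565.0, -127.8, 224.2]
ee_rot: [-0.555, 0.832, 0.003, -0.007]
contact_force: [-10.6, -5.4, 4.8]
gripper_width: 18.5
```

```bash
python3 - <<'E'
from h import *
from bench import arm
s=arm.read_state();st(s)
circ(s,np.array([538,-86.5]),50,0.05,5,0,224,157.5)
E
```

```text
t 8.15 P [ 565.  -127.8  224.2] yaw y 157.45 z [-0.015 -0.002 -1.   ] F [-10.6  -5.4   4.8] M [-1.58  2.48  0.02] w 18.5 j [ 0.06  0.32 -0.11  0.   -1.16 -0.45]
phi -56.7682994781612 r 49.34252872674775
[[[0, -0.0017, -0.0019, 0.0, 0.003, -0.002, -0.0],[0, -0.0022, -0.0012, 0.0, 0.003, -0.002, -0.0],[0, -0.0022, -0.0011, 0.0, 0.003, -0.002, -0.0],[0, -0.0023, -0.001, 0.0, 0.003, -0.002, -0.0],[0, -0.0023, -0.0009, 0.0, 0.003, -0.002, -0.0]]]
```

Tangential resistance is now about 12 N at the expected stop angle. One more push to confirm.

drive_tool(moves=[[[0,-0.002,-0.002,0,0.002,-0.001,0],[0,-0.003,-0.002,0,0.002,-0.001,0],[0,-0.003,-0.002,0,0.002,-0.001,0]]])

```text
clock: 8.45
position: [565.0, -127.9, 224.2]
ee_rot: [-0.554, 0.832, 0.005, -0.015]
contact_force: [-9.5, -3.2, 4.8]
gripper_width: 17.7
```

```bash
python3 - <<'E'
from h import *
from bench import arm
s=arm.read_state();st(s)
circ(s,np.array([538,-86.5]),50,0.05,1,0,224,157.5)
E
```

```text
t 8.45 P [ 565.  -127.9  224.2] yaw y 157.29 z [-0.031 -0.009 -0.999] F [-9.5 -3.2  4.8] M [-0.69  2.08 -0.08] w 17.7 j [ 0.06  0.33 -0.1   0.01 -1.17 -0.46]
phi -56.90937943701875 r 49.431463093670864
[[[0, -0.0018, -0.0018, -0.0001, 0.005, -0.004, -0.001]]]
```

Stationary at the stop (-56.9°, predicted -57.8°). Releasing and rising.

drive_tool(moves=[[[0.5,0,0,0,0,0,0],[0.5,0,0,0,0,0,0],[0.5,0,0,0,0,0,0],[0.5,0,0,0,0,0,0],[0.5,0,0,-0.015,0.001,-0.003,0],[0.5,0,0,-0.02,0.003,-0.006,0],[0.7,0,0,-0.03,0.003,-0.006,0],[1,0,0,-0.03,0.003,-0.006,0],[1,0,0,-0.03,0.003,-0.006,0]]])

```text
clock: 9.35
position: [568.4, -129.4, 346.7]
ee_rot: [-0.554, 0.833, 0.008, -0.005]
contact_force: [0.5, 0.4, 1.0]
gripper_width: 83.5
```

```bash
python3 - <<'E'
from h import *
from bench import arm
s=arm.read_state();st(s)
S=arm.get_image('scene')
cv2.imwrite('pics/t3.png',cv2.resize(S[0][100:320,220:440,::-1],None,fx=2.7,fy=2.7,interpolation=cv2.INTER_CUBIC))
pickle.dump((S[0],S[1],arm.camera_params('scene')),open('scene1.pkl','wb'))
E
```

```text
t 9.35 P [ 568.4 -129.4  346.7] yaw y 157.27 z [-0.017  0.008 -1.   ] F [0.5 0.4 1. ] M [-0.   -0.14 -0.  ] w 83.5 j [ 0.05  0.27  0.12 -0.01 -1.44 -0.44]
```

View pics/t3.png

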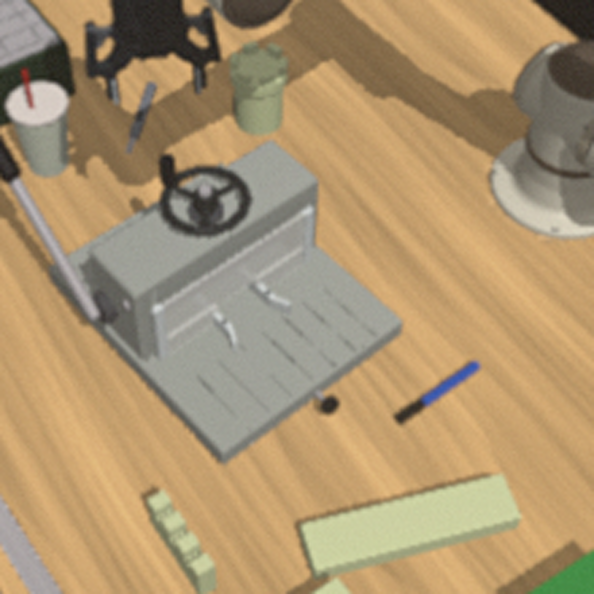

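```bash
python3 - <<'E'
from h import *
from scipy.optimize import least_squares
from bench import arm
Q=np.array([(518.6,-131.6),(581.6,-110.7),(531.3,-35.8),(496.3,-113),(548.9,-134.6),(559.6,-130.9),(565,-127.8)])
r=least_squares(lambda c:np.hypot(*(Q-c[:2]).T)-50,[538,-87]);print('centre',r.x,r.fun.round(1))
S=load('scene1');c=lambda x,y:(220+x/2.7-.3,100+y/2.7-.3)
w=onz(S[2],*c(205,201),205);k=onz(S[2],*c(167,162),253);v=(k-w)[:2]
print(w,k,np.hypot(*v),'phi',np.degrees(np.arctan2(v[1],v[0])),'-> wheel',np.radians(np.degrees(np.arctan2(v[1],v[0]))+81.76+360))
# knob, marker depth
T=load('top0')
for u,vv in [(283,211),(282,212),(288,211)]:
    o,d=ray(T[2],u,vv);print((o+d*T[1][vv,u]).round(0))
s=arm.read_state();st(s)
print('to strip');plan(s,[416,355,110],-106.8-0,20,1)
E
```

```text
centre [538.24254639 -85.60643283] [ 0.   0.1  0.3  0.1  0.1  0.1 -0. ]
[539.8229175  -83.48060487 205.        ] [ 566.9329569  -122.74068038  253.        ] 47.71066720241218 phi -55.373975189091645 -> wheel 6.743708316642851
[503. 141.  35.]
[500. 144.  37.]
[504. 126.  34.]
t 9.4 P [ 570.5 -130.4  353.3] yaw y 157.29 z [-0.005  0.005 -1.   ] F [ 0.5 -1.2  6.4] M [-0.12 -0.25  0.01] w 85.4 j [ 0.05  0.26  0.13 -0.01 -1.45 -0.44]
to strip
dist 28.223542179496548 rot/row deg 4.79538569137229
[[[1, -0.0194, 0.0164, 0.0123, 0.0, 0.0, -0.084],[1, -0.0207, 0.0147, 0.0123, 0.0, 0.0, -0.084],[1, -0.0218, 0.013, 0.0123, 0.0, 0.0, -0.084],[1, -0.0229, 0.0111, 0.0123, 0.0, 0.0, -0.084],[1, -0.0237, 0.0091, 0.0123, 0.0, 0.0, -0.084],[1, -0.0244, 0.0071, 0.0123, 0.0, 0.0, -0.084],[1, -0.0249, 0.0051, 0.0123, 0.0, 0.0, -0.084],[1, -0.0252, 0.003, 0.0123, 0.0, 0.0, -0.084],[1, -0.0254, 0.0008, 0.0123, 0.0, 0.0, -0.084],[1, -0.0254, -0.0013, 0.0122, 0.0, 0.0, -0.084],[1, -0.0252, -0.0034, 0.0122, 0.0, 0.0, -0.084],[1, -0.0248, -0.0055, 0.0122, 0.0, 0.0, -0.084],[1, -0.0243, -0.0075, 0.0122, 0.0, 0.0, -0.084],[1, -0.0236, -0.0095, 0.0122, 0.0, 0.0, -0.084],[1, -0.0227, -0.0115, 0.0122, 0.0, 0.0, -0.084],[1, -0.0217, -0.0133, 0.0122, 0.0, 0.0, -0.084],[1, -0.0205, -0.0151, 0.0122, 0.0, 0.0, -0.084],[1, -0.0192, -0.0168, 0.0122, 0.0, 0.0, -0.084],[1, -0.0177, -0.0183, 0.0122, 0.0, 0.0, -0.084],[1, -0.0161, -0.0197, 0.0122, 0.0, 0.0, -0.084]]]
```

drive_tool(moves=[[[1,-0.0194,0.0164,0.005,0,0,-0.084],[1,-0.0207,0.0147,0.005,0,0,-0.084],[1,-0.0218,0.013,0.008,0,0,-0.084],[1,-0.0229,0.011,0.01,0,0,-0.084],[1,-0.0237,0.009,0.01,0,0,-0.084],[1,-0.0244,0.007,0.012,0,0,-0.084],[1,-0.025,0.005,0.0123,0,0,-0.084],[1,-0.0252,0.003,0.0123,0,0,-0.084],[1,-0.0254,0.001,0.0123,0,0,-0.084],[1,-0.0254,-0.0013,0.012,0,0,-0.084],[1,-0.0252,-0.0034,0.012,0,0,-0.084],[1,-0.025,-0.0055,0.014,0,0,-0.084],[1,-0.0243,-0.0075,0.014,0,0,-0.084],[1,-0.0236,-0.0095,0.015,0,0,-0.084],[1,-0.0227,-0.0115,0.015,0,0,-0.084],[1,-0.0217,-0.0133,0.015,0,0,-0.084],[1,-0.0205,-0.015,0.015,0,0,-0.084],[1,-0.019,-0.017,0.015,0,0,-0.084],[1,-0.0177,-0.0183,0.015,0,0,-0.084],[1,-0.016,-0.02,0.015,0,0,-0.084]]])

```text
clock: 11.4
position: [406.7, 372.0, 108.4]
ee_rot: [0.994, -0.108, 0.012, -0.009]
contact_force: [-0.7, 0.0, -0.3]
gripper_width: 85.5
```

```bash
python3 - <<'E'
from h import *
from bench import arm
s=arm.read_state();st(s)
plan(s,[416.8,355.7,60],-106.8,6,1)
E
```

```text
t 11.4 P [406.7 372.  108.4] yaw y -102.39 z [ 0.026  0.014 -1.   ] F [-0.7  0.  -0.3] M [-0.    0.05  0.02] w 85.5 j [ 1.04  0.37 -0.37  0.02 -0.81  0.3 ]
dist 8.679543464640743 rot/row deg 0.7862986449764733
[[[1, 0.002, 0.0024, 0.0081, -0.003, -0.004, 0.013],[1, 0.0021, 0.0024, 0.0081, -0.003, -0.004, 0.013],[1, 0.0022, 0.0023, 0.0081, -0.003, -0.004, 0.013],[1, 0.0022, 0.0023, 0.0081, -0.003, -0.004, 0.013],[1, 0.0023, 0.0022, 0.0081, -0.003, -0.004, 0.013],[1, 0.0023, 0.0022, 0.0081, -0.003, -0.004, 0.013]]]
```

drive_tool(moves=[[[1,0.002,0.0024,0.008,-0.003,-0.004,0.013],[1,0.002,0.0024,0.008,-0.003,-0.004,0.013],[1,0.0022,0.0023,0.008,-0.003,-0.004,0.013],[1,0.0022,0.0023,0.008,-0.003,-0.004,0.013],[1,0.0023,0.0022,0.008,-0.003,-0.004,0.013],[1,0.0023,0.0022,0.008,-0.003,-0.004,0.013],[1,0,0,0,0,0,0]]])

```text
clock: 12.1
position: [417.7, 354.9, 55.6]
ee_rot: [0.989, -0.15, -0.002, -0.001]
contact_force: [-0.7, 0.2, -0.1]
gripper_width: 85.5
```

```bash
python3 - <<'E'
from h import *
from bench import arm
s=arm.read_state();st(s)
plan(s,[416.8,355.7,0],-106.8,8,1)
S=arm.get_image('scene')
cv2.imwrite('pics/t4.png',cv2.resize(S[0][200:360,300:500,::-1],None,fx=3.5,fy=3.5,interpolation=cv2.INTER_CUBIC))
E
```

```text
t 12.1 P [417.7 354.9  55.6] yaw y -107.25 z [-0.004  0.002 -1.   ] F [-0.7  0.2 -0.1] M [ 0.01 -0.03  0.  ] w 85.5 j [ 1.    0.45 -0.4  -0.01 -0.73  0.28]
dist 6.946995876650578 rot/row deg 0.06293002055969449
[[[1, -0.0001, -0.0001, 0.0069, -0.0, 0.0, -0.001],[1, -0.0001, -0.0001, 0.0069, -0.0, 0.0, -0.001],[1, -0.0001, -0.0001, 0.0069, -0.0, 0.0, -0.001],[1, -0.0001, -0.0001, 0.0069, -0.0, 0.0, -0.001],[1, -0.0001, -0.0001, 0.0069, -0.0, 0.0, -0.001],[1, -0.0001, -0.0001, 0.0069, -0.0, 0.0, -0.001],[1, -0.0001, -0.0001, 0.0069, -0.0, 0.0, -0.001],[1, -0.0001, -0.0001, 0.0069, -0.0, 0.0, -0.001]]]
```

View pics/t4.png

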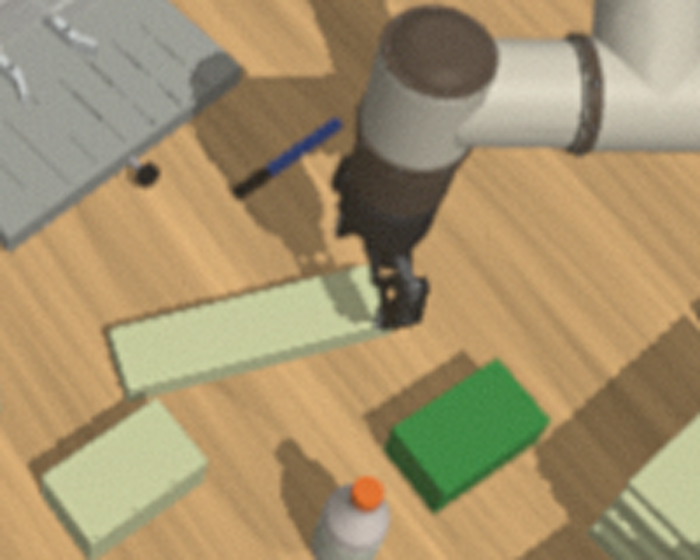

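drive_tool(moves=[[[1,0,0,0.007,0,0,0],[1,0,0,0.007,0,0,0],[1,0,0,0.007,0,0,0],[1,0,0,0.007,0,0,0],[1,0,0,0.007,0,0,0],[1,0,0,0.007,0,0,0],[1,0,0,0.005,0,0,0],[1,0,0,0.003,0,0,0],[1,0,0,0,0,0,0]]])

```text
clock: 13.05
position: [417.9, 356.3, 2.2]
ee_rot: [0.989, -0.149, -0.001, -0.002]
contact_force: [-0.3, 0.8, -0.3]
gripper_width: 85.5
```

```bash
python3 - <<'E'
from h import *
from bench import arm
s=arm.read_state();st(s)
E
```

```text
t 13.05 P [417.9 356.3   2.2] yaw y -107.15 z [-0.002  0.003 -1.   ] F [-0.3  0.8 -0.3] M [ 0.01 -0.02 -0.02] w 85.5 j [ 1.    0.53 -0.44 -0.01 -0.6   0.28]
```

drive_tool(moves=[[[0,0,0,0.001,0.002,0,0],[0,0,0,0,0,0,0],[0,0,0,0,0,0,0],[0,0,0,0,0,0,0],[0,0,0,0,0,0,0]]])

```text
clock: 13.55
position: [418.1, 356.7, 2.1]
ee_rot: [0.989, -0.149, -0.001, -0.003]
contact_force: [-0.0, -0.6, -0.4]
gripper_width: 58.8
```

```bash
python3 - <<'E'
from h import *
from bench import arm
s=arm.read_state();st(s)
T=arm.get_image('top');S=arm.get_image('scene')
cv2.imwrite('pics/t5.png',np.hstack([cv2.resize(T[0][140:280,180:320,::-1],None,fx=2.8,fy=2.8),cv2.resize(S[0][220:360,300:440,::-1],None,fx=2.8,fy=2.8)]))
E
```

```text
t 13.55 P [418.1 356.7   2.1] yaw y -107.16 z [-0.     0.007 -1.   ] F [-0.  -0.6 -0.4] M [-0.03  0.07 -0.02] w 58.8 j [ 1.    0.53 -0.44 -0.01 -0.6   0.28]
```

View pics/t5.png

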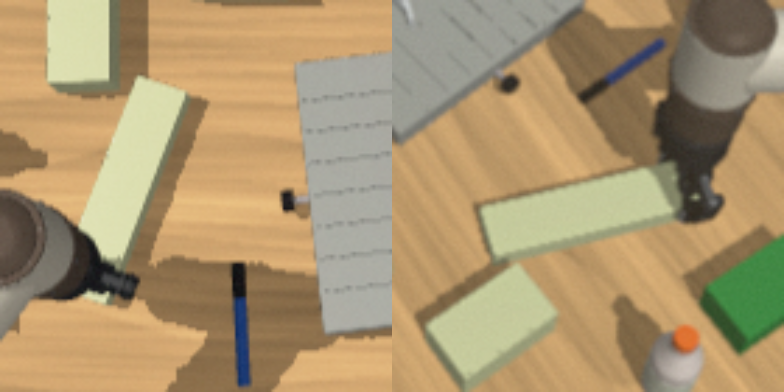

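drive_tool(moves=[[[0,0,0,-0.01,0,0,0],[0,0,0,-0.02,0,0,0],[0,0,0,-0.025,0,0,0],[0,0,0,-0.03,0,0,0],[0,0,0,-0.03,0,0,0],[0,0,0,0,0,0,0]]])

```text
clock: 14.25
position: [418.1, 355.2, 123.3]
ee_rot: [0.989, -0.149, -0.001, -0.002]
contact_force: [-0.2, 0.6, -0.7]
gripper_width: 59.1
```

```bash
python3 - <<'E'
from h import *
from bench import arm
s=arm.read_state();st(s)
plan(s,[487.4,260.7,115],-171.65,13,0)
E
```

```text
t 14.25 P [418.1 355.2 123.3] yaw y -107.15 z [-0.001  0.004 -1.   ] F [-0.2  0.6 -0.7] M [0.07 0.03 0.03] w 59.1 j [ 1.    0.36 -0.33 -0.   -0.88  0.28]
dist 9.036644578602148 rot/row deg 4.961724578244719
[[[0, 0.0072, 0.0054, 0.0006, -0.0, 0.0, 0.087],[0, 0.0077, 0.0047, 0.0006, -0.0, 0.0, 0.087],[0, 0.0081, 0.004, 0.0006, -0.0, 0.0, 0.087],[0, 0.0084, 0.0033, 0.0006, -0.0, 0.0, 0.087],[0, 0.0086, 0.0026, 0.0006, -0.0, 0.0, 0.087],[0, 0.0088, 0.0018, 0.0006, -0.0, 0.0, 0.087],[0, 0.009, 0.0011, 0.0006, -0.0, 0.0, 0.087],[0, 0.009, 0.0003, 0.0006, -0.0, 0.0, 0.087],[0, 0.009, -0.0005, 0.0006, -0.0, 0.0, 0.087],[0, 0.0089, -0.0013, 0.0006, -0.0, 0.0, 0.087],[0, 0.0088, -0.002, 0.0006, -0.0, 0.0, 0.087],[0, 0.0086, -0.0028, 0.0006, -0.0, 0.0, 0.087],[0, 0.0083, -0.0035, 0.0006, -0.0, 0.0, 0.087]]]
```

drive_tool(moves=[[[0,0.0072,0.0054,0,0,0,0.087],[0,0.0077,0.0047,0,0,0,0.087],[0,0.008,0.004,0,0,0,0.087],[0,0.0084,0.0033,0,0,0,0.087],[0,0.0086,0.0026,0,0,0,0.087],[0,0.0088,0.0018,0,0,0,0.087],[0,0.009,0.001,0,0,0,0.087],[0,0.009,0,0,0,0,0.087],[0,0.009,-0.0005,0,0,0,0.087],[0,0.009,-0.0013,0,0,0,0.087],[0,0.0088,-0.002,0,0,0,0.087],[0,0.0086,-0.0028,0,0,0,0.087],[0,0.0083,-0.0035,0,0,0,0.087],[0,0,0,0,0,0,0]]])

```text
clock: 15.65
position: [483.4, 252.4, 121.9]
ee_rot: [0.739, -0.674, -0.004, 0.001]
contact_force: [-0.2, 0.6, -1.3]
gripper_width: 58.9
```

```bash
python3 - <<'E'
from h import *
from bench import arm
s=arm.read_state();st(s)
plan(s,[487.4,260.7,70],-171.65,6,0)
T=arm.get_image('top');S=arm.get_image('scene')
for n,I in(('top',T),('scene',S)):pickle.dump((I[0],I[1],arm.camera_params(n)),open(n+'2.pkl','wb'))
cv2.imwrite('pics/t6.png',np.hstack([cv2.resize(T[0][120:280,190:350,::-1],None,fx=2.5,fy=2.5),cv2.resize(S[0][180:340,250:410,::-1],None,fx=2.5,fy=2.5)]))
E
```

```text
t 15.65 P [483.4 252.4 121.9] yaw y -174.77 z [-0.007  0.004 -1.   ] F [-0.2  0.6 -1.3] M [ 0.02 -0.    0.05] w 58.9 j [ 0.77  0.36 -0.33 -0.01 -0.88 -0.68]
dist 8.791773473831448 rot/row deg 0.5262188764260743
[[[0, -0.0013, -0.0009, 0.0087, 0.001, 0.001, -0.009],[0, -0.0013, -0.0009, 0.0087, 0.001, 0.001, -0.009],[0, -0.0013, -0.0009, 0.0087, 0.001, 0.001, -0.009],[0, -0.0013, -0.0009, 0.0087, 0.001, 0.001, -0.009],[0, -0.0013, -0.0009, 0.0087, 0.001, 0.001, -0.009],[0, -0.0013, -0.0009, 0.0087, 0.001, 0.001, -0.009]]]
```

View pics/t6.png

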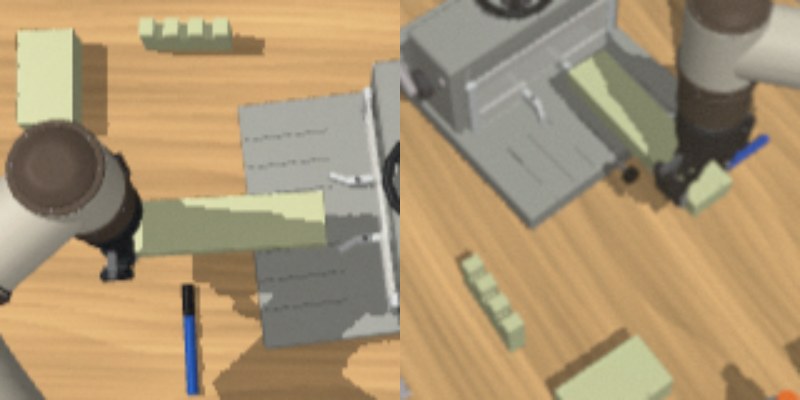

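```bash
python3 - <<'E'
from h import *
im,d,p=load('top2')
hsv=cv2.cvtColor(im,cv2.COLOR_RGB2HSV)
m=((hsv[...,0]>26)&(hsv[...,0]<55)&(hsv[...,1]>40)).astype(np.uint8);m[:185]=0;m[235:]=0;m[:,:250]=0;m[:,335:]=0
up=[];lo=[]
for u in range(258,312):
    r=np.flatnonzero(m[:,u])
    if len(r)>5: up.append((u,r[0]-.5));lo.append((u,r[-1]+.5))
z=150
L=[]
for e in(up,lo):
    P=np.array([onz(p,*q,z)[:2] for q in e]);vx,vy,x0,y0=cv2.fitLine(P.astype(np.float32),cv2.DIST_HUBER,0,.01,.01).ravel()
    if vy>0:vx,vy=-vx,-vy
    L.append(np.degrees(np.arctan2(vy,vx)));print(L[-1],x0,y0,len(P))
print('tool x -84.77')
r=np.flatnonzero(m[205:235].sum(0)>3);print('lead col',r.max(),onz(p,r.max()+.5,213,z))
o=np.array([538.2,-85.6]);th=np.radians(-81.65);R=np.array([[np.cos(th),np.sin(th)],[-np.sin(th),np.cos(th)]])
im,d,p=load('top0');c=lambda x,y:(265+x/4-.375,130+y/4-.375)
for q in [(230,238),(266,246),(298,247),(245,362),(280,343),(306,341)]:
    w=onz(p,*c(*q),65)[:2]+[.6,2.1];print(q,(R@(w-o)).round(1))
im,d,p=load('scene0');c=lambda x,y:(230+x/4-.375,140+y/4-.375)
for q in [(390,292),(345,262),(308,350),(283,305)]:
    w=onz(p,*c(*q),65)[:2]-[1.3,1.6];print('S',q,(R@(w-o)).round(1))
E
```

```text
-84.707085 523.13385 126.349075 54
-85.68443 461.1652 130.38998 54
tool x -84.77
lead col 319 [483.24831483  28.41268591 150.        ]
(230, 238) [-105.5   46.7]
(266, 246) [-79.4  37.4]
(298, 247) [-55.6  33.8]
(245, 362) [-105.6  -47.8]
(280, 343) [-78.  -36.8]
(306, 341) [-58.6 -37.6]
S (390, 292) [-107.2  -45.8]
S (345, 262) [-57.5 -37.5]
S (308, 350) [-108.4   46.2]
S (283, 305) [-58.6  32.8]
```

drive_tool(moves=[[[0,-0.0013,-0.0009,0.009,0.001,0.001,-0.009],[0,-0.0013,-0.0009,0.009,0.001,0.001,-0.009],[0,-0.0013,-0.0009,0.009,0.001,0.001,-0.009],[0,-0.0013,-0.0009,0.009,0.001,0.001,-0.009],[0,-0.0013,-0.0009,0.009,0.001,0.001,-0.009],[0,-0.0013,-0.0009,0.007,0.001,0.001,-0.009],[0,0,0,0,0,0,0]]])

```text
clock: 16.45
position: [486.1, 263.4, 64.0]
ee_rot: [0.761, -0.649, 0.0, 0.002]
contact_force: [-0.1, -1.9, -0.3]
gripper_width: 59.0
```

```bash
python3 - <<'E'
from h import *
from bench import arm
s=arm.read_state();st(s)
plan(s,[487.4,260.7,49],-171.65,5,0)
E
```

```text
t 16.45 P [486.1 263.4  64. ] yaw y -170.91 z [-0.002 -0.003 -1.   ] F [-0.1 -1.9 -0.3] M [ 0.08  0.04 -0.05] w 59.0 j [ 0.79  0.44 -0.38  0.   -0.75 -0.63]
dist 3.0497536084489694 rot/row deg 0.15256937921657956
[[[0, 0.0006, -0.0002, 0.003, 0.0, -0.0, 0.003],[0, 0.0006, -0.0002, 0.003, 0.0, -0.0, 0.003],[0, 0.0006, -0.0002, 0.003, 0.0, -0.0, 0.003],[0, 0.0006, -0.0002, 0.003, 0.0, -0.0, 0.003],[0, 0.0006, -0.0002, 0.003, 0.0, -0.0, 0.003]]]
```

drive_tool(moves=[[[0,0,-0.0003,0.003,0,0,0.003],[0,0,-0.0003,0.003,0,0,0.003],[0,0,-0.0003,0.003,0,0,0.003],[0,0,-0.0003,0.003,0,0,0.002],[0,0,0,0,0,0,0]]])

```text
clock: 16.95
position: [488.0, 263.9, 51.6]
ee_rot: [0.757, -0.653, 0.0, 0.001]
contact_force: [0.5, -0.4, -0.3]
gripper_width: 58.7
```

```bash
cat >> h.py <<'E'
O=np.array([538.2,-85.6]);TH=np.radians(-81.65);RC=np.array([[np.cos(TH),np.sin(TH)],[-np.sin(TH),np.cos(TH)]])
def loc(s):
    print('local TCP',(RC@(s['position'][:2]-O)).round(2),'F local',(RC@s['contact_force'][:2]).round(1),'Fz',round(s['contact_force'][2],1))
E
python3 - <<'E'
from h import *
from bench import arm
s=arm.read_state();st(s);loc(s)
S=arm.get_image('scene');T=arm.get_image('top')
cv2.imwrite('pics/t7.png',np.hstack([cv2.resize(T[0][140:260,230:350,::-1],None,fx=3.3,fy=3.3),cv2.resize(S[0][170:290,270:390,::-1],None,fx=3.3,fy=3.3)]))
E
```

```text
t 16.95 P [488.  263.9  51.6] yaw y -171.6 z [-0.    -0.002 -1.   ] F [ 0.5 -0.4 -0.3] M [0.09 0.04 0.01] w 58.7 j [ 0.79  0.46 -0.39  0.   -0.72 -0.64]
local TCP [-353.04    1.09] F local [0.5 0.4] Fz -0.3
```

View pics/t7.png

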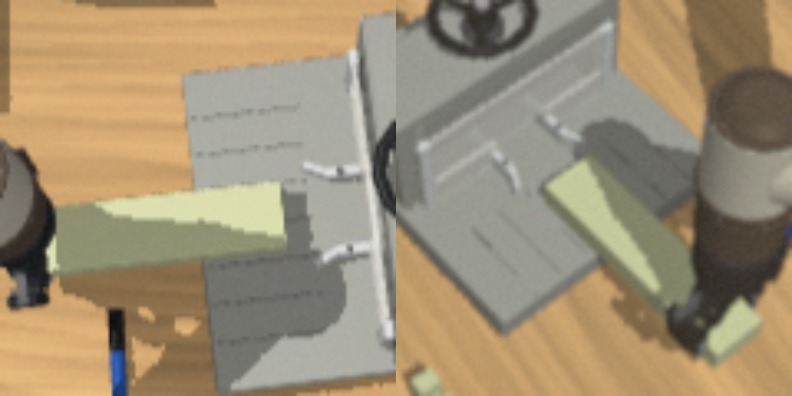

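drive_tool(moves=[[[0,0.003,0.001,0.0015,0,0,0],[0,0.006,0,0.0015,0,0,0],[0,0.006,0,0.0005,0,0,0],[0,0.006,0,0,0,0,0],[0,0.006,0,0,0,0,0],[0,0.006,0,0,0,0,0],[0,0,0,0,0,0,0]]])

```text
clock: 17.75
position: [492.4, 227.8, 48.8]
ee_rot: [0.757, -0.654, 0.001, 0.0]
contact_force: [0.9, -0.1, -0.4]
gripper_width: 59.0
```

```bash
python3 - <<'E'
from h import *
from bench import arm
s=arm.read_state();st(s);loc(s)
S=arm.get_image('scene');T=arm.get_image('top')
cv2.imwrite('pics/t8.png',np.hstack([cv2.resize(T[0][150:250,270:370,::-1],None,fx=4,fy=4),cv2.resize(S[0][160:260,270:370,::-1],None,fx=4,fy=4)]))
E
```

```text
t 17.75 P [492.4 227.8  48.8] yaw y -171.62 z [ 0.001 -0.001 -1.   ] F [ 0.9 -0.1 -0.4] M [ 0.1  -0.01 -0.03] w 59.0 j [ 0.73  0.45 -0.42  0.   -0.7  -0.59]
local TCP [-3.1676e+02  2.3000e-01] F local [0.3 0.8] Fz -0.4
```

View pics/t8.png

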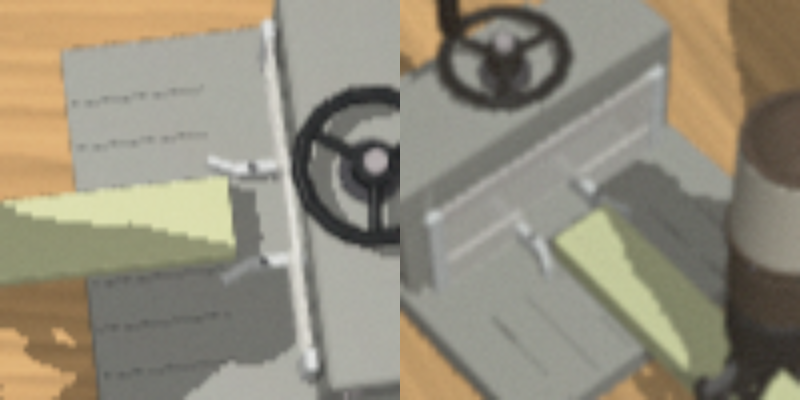

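drive_tool(moves=[[[0,0.005,0,0.001,0,0,0],[0,0.006,0,0,0,0,0],[0,0.006,0,0,0,0,0],[0,0.006,0,0,0,0,0],[0,0,0,0,0,0,0]]])

```text
clock: 18.35
position: [496.2, 204.4, 47.8]
ee_rot: [0.757, -0.653, 0.001, -0.0]
contact_force: [0.3, -0.3, -1.0]
gripper_width: 58.5
```

```bash
python3 - <<'E'
from h import *
from bench import arm
s=arm.read_state();st(s);loc(s)
S=arm.get_image('scene');T=arm.get_image('top')
cv2.imwrite('pics/t9.png',np.hstack([cv2.resize(T[0][150:250,270:370,::-1],None,fx=4,fy=4),cv2.resize(S[0][160:260,270:370,::-1],None,fx=4,fy=4)]))
E
```

```text
t 18.35 P [496.2 204.4  47.8] yaw y -171.53 z [ 0.001 -0.    -1.   ] F [ 0.3 -0.3 -1. ] M [0.08 0.06 0.01] w 58.5 j [ 0.69  0.44 -0.44  0.   -0.69 -0.55]
local TCP [-293.02    0.58] F local [0.3 0.3] Fz -1.0
```

View pics/t9.png

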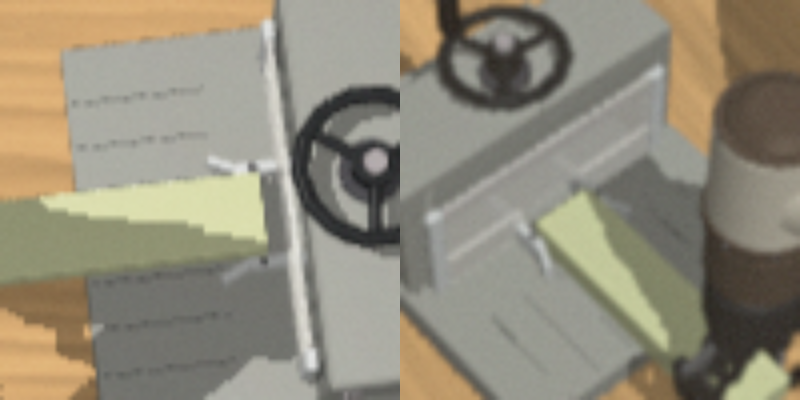

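drive_tool(moves=[[[0,0.006,0.0004,0.0003,0,0,0],[0,0.006,0,0,0,0,0],[0,0.006,0,0,0,0,0],[0,0.006,0,0,0,0,0],[0,0.006,0,0,0,0,0],[0,0,0,0,0,0,0]]])

```text
clock: 19.05
position: [500.7, 172.9, 47.6]
ee_rot: [0.758, -0.653, 0.001, -0.0]
contact_force: [-0.5, 0.1, -1.5]
gripper_width: 58.9
```

```bash
python3 - <<'E'
from h import *
from bench import arm
s=arm.read_state();st(s);loc(s)
S=arm.get_image('scene');T=arm.get_image('top')
cv2.imwrite('pics/t10.png',np.hstack([cv2.resize(T[0][150:250,270:370,::-1],None,fx=4,fy=4),cv2.resize(S[0][160:260,270:370,::-1],None,fx=4,fy=4)]))
E
```

```text
t 19.05 P [500.7 172.9  47.6] yaw y -171.48 z [ 0.002 -0.    -1.   ] F [-0.5  0.1 -1.5] M [ 0.05  0.   -0.04] w 58.9 j [ 0.64  0.44 -0.45  0.   -0.68 -0.49]
local TCP [-261.16    0.45] F local [-0.2 -0.5] Fz -1.5
```

View pics/t10.png

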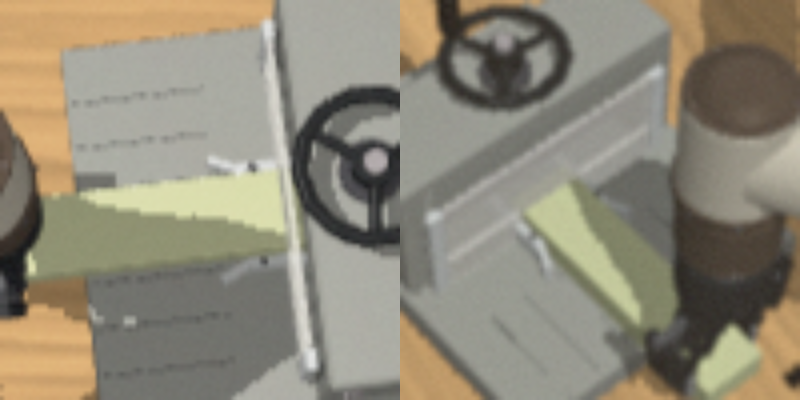

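drive_tool(moves=[[[0,0.006,0.0004,0,0,0,-0.001],[0,0.006,0,0,0,0,-0.001],[0,0.006,0,0,0,0,-0.001],[0,0.006,0,0,0,0,0],[0,0.006,0,0,0,0,0],[0,0.006,0,0,0,0,0]]])

```text
clock: 19.75
position: [506.4, 135.9, 47.7]
ee_rot: [0.759, -0.651, 0.001, -0.001]
contact_force: [0.2, 0.2, -1.9]
gripper_width: 58.9
```

```bash
python3 - <<'E'
from h import *
from bench import arm
s=arm.read_state();st(s);loc(s)
E
```

```text
t 19.75 P [506.4 135.9  47.7] yaw y -171.16 z [ 0.002  0.    -1.   ] F [ 0.2  0.2 -1.9] M [0.11 0.01 0.02] w 58.9 j [ 0.57  0.43 -0.47  0.   -0.67 -0.42]
local TCP [-223.77    0.68] F local [-0.1  0.3] Fz -1.9
```

drive_tool(moves=[[[0,0.006,0.0005,0,0,0,0.002],[0,0.006,0,0,0,0,0.002],[0,0.006,0,0,0,0,0.002],[0,0.006,0,0,0,0,0.002],[0,0.006,0,0,0,0,0],[0,0.006,0,0,0,0,0]]])

```text
clock: 20.35
position: [511.7, 96.7, 47.8]
ee_rot: [0.757, -0.654, 0.001, -0.001]
contact_force: [0.2, 0.0, -0.4]
gripper_width: 58.7
```

```bash
python3 - <<'E'
from h import *
from bench import arm
s=arm.read_state();st(s);loc(s)
S=arm.get_image('scene')
cv2.imwrite('pics/t11.png',cv2.resize(S[0][130:270,260:400,::-1],None,fx=4,fy=4))
E
```

```text
t 20.35 P [511.7  96.7  47.8] yaw y -171.69 z [ 0.002  0.    -1.   ] F [ 0.2  0.  -0.4] M [ 0.04  0.02 -0.04] w 58.7 j [ 0.5   0.42 -0.48  0.   -0.67 -0.36]
local TCP [-184.25    0.21] F local [-0.   0.2] Fz -0.4
```

View pics/t11.png

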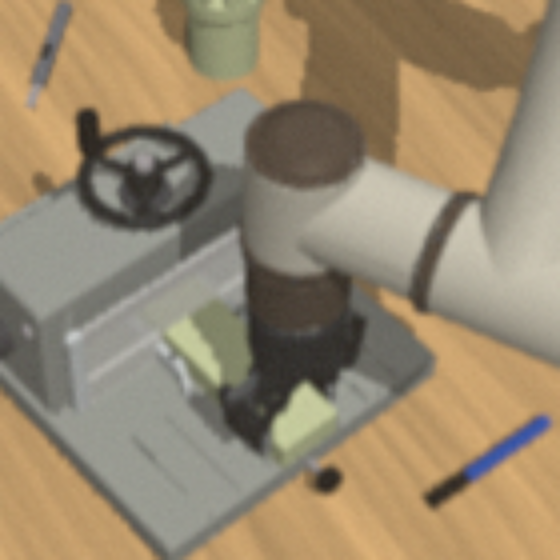

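drive_tool(moves=[[[0,0.006,0,0,0,0,0],[0,0.006,0,0,0,0,0],[0,0.005,0,0,0,0,0],[0,0.003,0,0,0,0,0],[0,0.001,0,0,0,0,0]]])

```text
clock: 20.9
position: [514.9, 73.2, 47.7]
ee_rot: [0.756, -0.654, 0.001, -0.001]
contact_force: [0.5, 0.2, -0.3]
gripper_width: 58.7
```

```bash
python3 - <<'E'
from h import *
from bench import arm
s=arm.read_state();st(s);loc(s)
E
```

```text
t 20.9 P [514.9  73.2  47.7] yaw y -171.75 z [ 0.002  0.    -1.   ] F [ 0.5  0.2 -0.3] M [ 0.07  0.01 -0.  ] w 58.7 j [ 0.45  0.42 -0.48  0.   -0.67 -0.31]
local TCP [-1.6053e+02 -1.0000e-02] F local [-0.1  0.5] Fz -0.3
```

drive_tool(moves=[[[0,0.002,0,0,0,0,0],[0,0.002,0,0,0,0,0]]])

```text
clock: 21.1
position: [515.6, 69.1, 47.7]
ee_rot: [0.756, -0.654, 0.001, -0.001]
contact_force: [0.3, 0.0, -1.2]
gripper_width: 59.1
```

drive_tool(moves=[[[0,0.0015,0,0,0,0,-0.001]]])

```text
clock: 21.2
position: [515.7, 67.5, 47.7]
ee_rot: [0.757, -0.654, 0.001, -0.001]
contact_force: [0.6, -0.8, -0.1]
gripper_width: 59.2
```

```bash
python3 - <<'E'
from h import *
from bench import arm
s=arm.read_state();st(s);loc(s)
E
```

```text
t 21.2 P [515.7  67.5  47.7] yaw y -171.67 z [ 0.002  0.    -1.   ] F [ 0.6 -0.8 -0.1] M [0.06 0.03 0.01] w 59.2 j [ 0.44  0.42 -0.48  0.   -0.67 -0.3 ]
local TCP [-1.5477e+02  2.0000e-02] F local [0.8 0.4] Fz -0.1
```

drive_tool(moves=[[[0,0.0015,0,0,0,0,0]]])

```text
clock: 21.3
position: [516.0, 66.0, 47.7]
ee_rot: [0.757, -0.654, 0.001, -0.001]
contact_force: [-0.3, -0.5, -2.6]
gripper_width: 59.0
```

drive_tool(moves=[[[0,0.0015,0,0,0,0,0]]])

```text
clock: 21.4
position: [516.4, 65.7, 47.7]
ee_rot: [0.756, -0.654, 0.0, -0.002]
contact_force: [-3.3, 12.1, 0.5]
gripper_width: 59.2
```

Contact: force of about 12 N against the feed. Hold and read.

drive_tool(moves=[[[0,0,0,0,0,0,0]]])

```text
clock: 21.5
position: [516.5, 66.1, 47.8]
ee_rot: [0.756, -0.654, 0.0, -0.002]
contact_force: [0.1, -0.4, -1.1]
gripper_width: 58.9
```

drive_tool(moves=[[[0,0.0005,0,0,0,0,0],[0,0.0005,0,0,0,0,0]]])

```text
clock: 21.7
position: [516.7, 65.8, 47.8]
ee_rot: [0.756, -0.654, 0.0, -0.003]
contact_force: [-1.9, 5.8, -0.2]
gripper_width: 59.1
```

```bash
python3 - <<'E'
from h import *
from bench import arm
s=arm.read_state();st(s);loc(s)
S=arm.get_image('scene');T=arm.get_image('top')
for n,I in(('top',T),('scene',S)):pickle.dump((I[0],I[1],arm.camera_params(n)),open(n+'3.pkl','wb'))
cv2.imwrite('pics/t12.png',np.hstack([cv2.resize(T[0][140:260,270:390,::-1],None,fx=3.3,fy=3.3),cv2.resize(S[0][140:260,260:380,::-1],None,fx=3.3,fy=3.3)]))
s=arm.read_state();st(s);loc(s)
E
```

```text
t 21.7 P [516.7  65.8  47.8] yaw y -171.69 z [ 0.004  0.004 -1.   ] F [-1.9  5.8 -0.2] M [ 1.51  0.48 -0.06] w 59.1 j [ 0.44  0.42 -0.48 -0.   -0.67 -0.29]
local TCP [-152.96    0.68] F local [-6.  -1.1] Fz -0.2
t 21.8 P [516.7  65.8  47.8] yaw y -171.69 z [ 0.004  0.004 -1.   ] F [-2.   5.   0.1] M [ 1.4   0.48 -0.1 ] w 58.7 j [ 0.44  0.42 -0.48 -0.   -0.67 -0.29]
local TCP [-152.95    0.7 ] F local [-5.2 -1.2] Fz 0.1
```

View pics/t12.png

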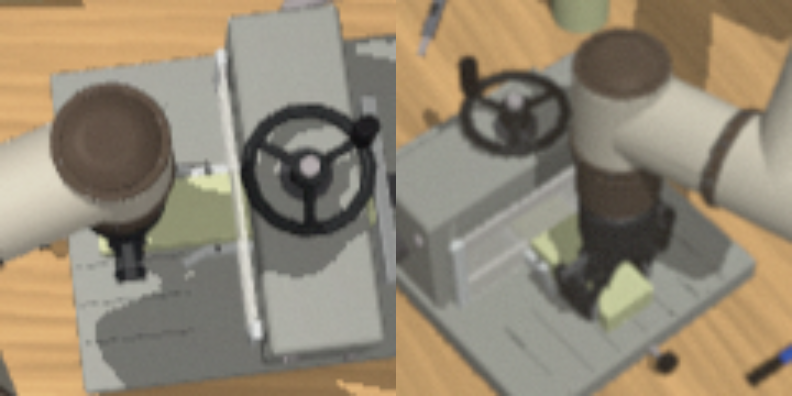

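```bash
python3 - <<'E'
from h import *
im,d,p=load('top3')
cv2.imwrite('pics/t13.png',cv2.resize(im[165:225,360:410,::-1],None,fx=10,fy=10,interpolation=cv2.INTER_NEAREST))
E
```

```text
(no output)
```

View pics/t13.png

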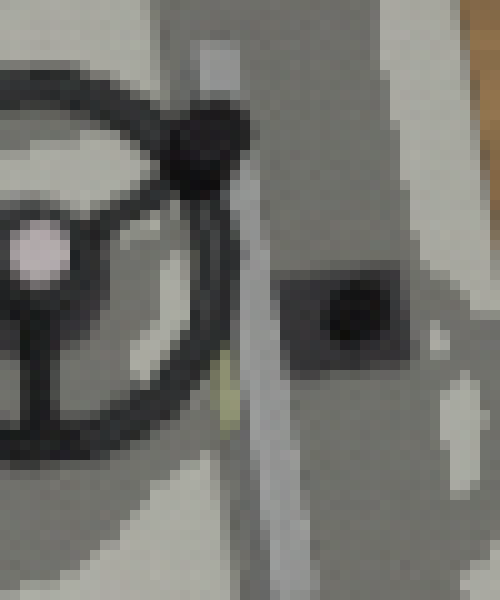

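```bash
python3 - <<'E'
from h import *
from bench import arm
print(arm.job_done())
s=arm.read_state();st(s);loc(s)
E
```

```text
the job is handed in; nothing more can be done
None
the job is handed in; nothing more can be done
```

The clamp wheel is wound up to its stop. The strip is through the feed window, under the raised clamp and against the back gauge, and the arm is still gripping it there. The job is handed in after about 22 s on the robot's clock; no verdict came back.

- **Clamp wheel:** I turned it anticlockwise by the crank grip about 415°, until it stopped moving under about 10 N. Its angle there works out at 6.70 rad from the arm's positions and 6.74 rad from the camera, against a stop at 6.70.
- **Strip:** I gripped it about 25 mm from its trailing end. It slid between the guides and under the clamp with no noticeable resistance.
- **Last checks:**
    - The push against the gauge was steady at about 5 N.
    - The jaws read 58.7 mm on the 60 mm strip.
    - The tool's heading was within about 0.3° of the feed direction.
    - In the top picture the visible corner of the strip touches the gauge; the wheel hides the rest of that end, so I judged squareness from the heading and the push.
- **Disagreements:** The two cameras differed by about 3 mm. I corrected them using the wheel centre found while cranking.
- **Other things:** I didn't touch anything else on the bench. I saw nothing out of place in the pictures I took on the way, but made no separate check of every item at the end.

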